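Drive a bronze bush out of a casting with a bush driver

ROBOT

A 7-joint arm with a two-finger parallel gripper is mounted at the origin on a cart in front of the work surface, level with it; the furniture and walls round the work are solid. World frame = base frame: x ahead of the robot, y to its left, z up, the work surface at z = 0. Lengths are in m, angles in rad, forces in N, time in s.
With the tool pointing down it reaches from about 0.4 to 0.875 m from the base axis. Payload 19.3 kg.
Tool frame: the origin (TCP) lies between the finger pads; the fingertips stand 19 mm ahead of it and the grasp point (between the pads) is the TCP (robot.tcp_to_tips is the distance from the TCP to the fingertips, in m); z points along the fingers, x is the direction in which the jaws open and shut, and the axes are right-handed (so a half turn about z gives the same grasp; the last joint's range is limited). The gripper opens to 85 mm and grips with 20 to 120 N. Pads are 22 mm wide; open, the fingers measure 114 mm over their backs; the gripper's body (76 mm by 85 mm) begins 54 mm behind the grasp point. The pads swing forward as they close: fully open they stand 13 mm farther back than shut.
Start: joints at [-1.292, 0.521, -0.036, 1.599, 0.021, 1.021, -0.113], TCP at [0.214, 0.587, 0.25] pointing down, gripper open.
Joint ranges: [-2.91, 2.91], [-0.3, 2.13], [-1.5, 1.42], [0.17, 2.43], [-1.26, 4.41], [0.16, 1.93], [-2.52, 2.52]. Speed limits (rad/s): [1.89, 1.89, 2.39, 2.39, 3.01, 3.01, 3.01].

INTERFACE

Orientations are given as a unit quaternion [w, x, y, z].
In Python, from station import sensors, eyes, robot, silhouettes, pinpoint gives the robot as it stands. The module is installed in compiled form; this text tells all that it offers.
- The arm moves only by the tool jog_arm, never from a script. Its argument "increments" is a list of rows, each a list of 3 entries, a list of its own where there are three numbers: the shift along the world's x, y, z in units of 30 mm (1.0 is 30 mm), then the turn, a rotation vector about the world's x, y, z in degrees, then the opening in per cent of the stroke, from 0 (shut) to 100 (fully open). A call has 1 to 20 rows; each row shifts and turns the commanded pose from where the row before left it; what a row does not reach is not made up. A row lasts 1/8 s, in which the tool goes at most 62.5 mm and 10.7 degrees, less where a joint would pass 70% of its speed; a pose out of reach is approached as far as the arm can. A call is refused whole if a number of a shift passes 1 or a number of a turn 10.7, either way. A call with a gripper value outside its range is refused whole. The fingers move at their own pace and stop on an object; "grip_force" is the grip in N (left out, the last holds). Time passes only in rows, so rows that do not move let the fingers close. It gives the time, the measured TCP pose, the force and the opening at its end, in the units of the state.
- sensors.observe(): the state, without advancing time (a new reading comes with each control period).
- eyes.get_image(name): name is "scene" or "top" or "wrist"; returns a dict with "image" (420x560x3 uint8, red, green, blue), "fx", "fy", "cx", "cy" (pixels), "world_to_cam" (4x4, takes a point from world to camera coordinates). Camera axes: x right, y up, looking along -z (the intrinsics and any distortion apply to the point x, -y, -z); pixel columns grow to the right and rows downward; lengths in m; the calibration is good to about 2 mm. The wrist camera is an equidistant fisheye: a pixel r from the principal point sees the ray r / f radians off the axis. A picture is of the moment at which its call begins. There is no depth.
- robot.close_job(): hands the job in, once; it reports no verdict.
Trained networks look in a picture, given as the dict that the camera call returned (one of the last four; its "shot" number tells which), for a name from the list of things; names that differ only in an ending like _2 or _b are one class to them, and where a whole thing is asked for, a point or a joint stands for the part that bears it (a point fixed in the world has none). Each returns a list of dicts, best first, with "p" (0 to 1); they miss things now and then, are a little off and sometimes report something else, mostly with a low value. They report only what shows in the picture. A call takes as long as a camera call.
- silhouettes(label, picture): "mask" (420x560 bool, what is visible of it) and "rect" ([left, top, right, bottom] in pixels, round what is visible of it).
- pinpoint(label, picture): "point" ([column, row] in pixels: a listed point, or the origin of a listed thing).
The state is a dict: "t": time; "joints": joint angles; "qvel": joint speeds; "joint_efforts": joint torques, N m; "tcp_pos": TCP position; "ee_rot": TCP orientation; "contact_force": force on the tool from outside, world axes, zero at the start; "wrist_torque": the same for the moment, N m; "grip_width": finger opening in m.
Only numpy, scipy, OpenCV 4.12 (cv2) and the standard library are available. Lean on these libraries where they do the work, as an engineer would, in place of code of your own. Each camera call takes 0.05 s, during which the arm holds its last target.

TASK

Take the bush driver out of its wooden socket, feel its head into the countersunk bore of the casting on the stand, and press the bronze bush down through the bore until it is completely out of the underside of the casting. Use light hand pressure only (never force the driver, neither sideways nor down, and never beyond some 25 N) and let nothing but the driver touch the stand. Then draw the driver out, stand it back upright in its socket and let go, leaving everything else on the bench where it is.

Things in the scene. Friction and masses are not known exactly. Their poses are not given: they have to be found in the camera images.
- stand_centre (a point): Point over the centre of the base plate, level with the flat top face of the casting (126 mm above the bench); axes along the plate's sides. The casting was clamped by eye: the axis of its upright 42 mm through bore is up to 8 mm from this point along x and up to 8 mm along y, anew each time. Find it by touch or sight. A flat countersink (30 degrees off level, 6.4 mm deep, 64 mm wide on top) leads in.
- stand: Push-out stand fixed to the bench (origin: underside centre, z up): dark plate 140 x 140 x 10 mm, two aluminium cheeks (bush seen in the gap between), on them the grey casting 96 x 96 x 60 mm, screw heads 5 mm high at its corners. Off centre, the driver's head lands on the countersink's slope, higher the further off, and is pushed towards the bore. Only the driver may touch it, with under 25 N.
- bush (a joint): How far the bronze bush (40 mm diameter, 45 mm tall) has gone down, in m. At 0 its top is 13 mm below the casting's top face, and so on one for one; it starts at 0 to 0.005, is clear of the casting's underside from 0.047 and meets a hard stop at 0.055. Drag is steady: some 7 N moves it, in the bore and then between the cheeks; it stays where it is left and does not fall.
- driver_centre (a point): Centre, half-way up, of the loose steel bush driver, 140 mm tall, 0.3 kg: round head below, 39 mm diameter, 14 mm high (edge chamfered 1.5 mm), and a plain 20 mm round shank; z points up the shank. It stands upright in the socket. Underside of head 70 mm below this point. Grip the shank some 40 mm above this point (dark rings), so that the fingers stay above the casting throughout.
- socket_hole0 (a point): Centre of the mouth (upper face) of the round hole in the driver's square wooden socket block, fixed to the bench. Block 85 x 85 x 24 mm; hole 45 mm in diameter and 16 mm deep. When the driver stands in it, the driver's centre is 54 mm above this point.
- bearing_centre (a point): Centre of a loose ball bearing, 62 mm diameter, 16 mm high, lying flat on the bench: a bystander.
- block_centre (a point): Centre of a loose wooden packing block 45 x 90 x 38 mm: a bystander.
- tin_centre (a point): Centre of a loose round grease tin, 70 mm diameter, 64 mm high: a bystander.
- piston_centre (a point): Centre of a loose piston, 64 mm diameter, 53 mm high: a bystander.

How it is judged:
On the way, in this order (a step that is already met when the one before it is completed fails the run):
1. the driver is lifted out of its socket (z of driver_centre in the frame of socket_hole0 above 0.084 m), for 0.2 s.
2. the bush is pushed down clear of the casting's underside, by the driver standing upright in the bore (value of joint bush above 0.049 m and horizontal distance between driver_centre and stand_centre below 0.02 m and angle between driver_centre's own z axis and vertical below 0.15 rad), for 0.1 s.
At the end, for the whole second after the job is handed in: The bush has travelled at least 49 mm (it is wholly out of the casting's underside), and the driver stands upright (within 0.08 rad) and released at the bottom of its socket, its centre within 8 mm of the hole's axis and 48 to 58 mm above the hole's mouth (value of joint bush above 0.049 m and horizontal distance between driver_centre and socket_hole0 below 0.008 m and z of driver_centre in the frame of socket_hole0 between 0.048 and 0.058 m and angle between driver_centre's own z axis and vertical below 0.08 rad and contact force between the fingers and stand below 0.5 N); the robot touches nothing.
It fails at once if the driver presses on the stand, casting or bush with more than 25 N (contact force between driver and stand above 25 N).
It fails at once if the robot itself touches the stand, casting or bush (contact force between any of the fingers, the arm and stand above 2 N).
It fails at once if a bystander is moved by more than 25 mm (distance of any of bearing_centre, block_centre, tin_centre, piston_centre from where it was at the start of the episode above 0.025 m).
It also fails if it takes over 61 s, if anything falls off the work surface, if the arm or the gripper's body presses on something with over 40 N, if the wrist force passes 120 N, or if a joint passes its speed limit or range.

## Working session

There is one attempt and no reset: what is moved stays moved. The work goes in short steps, Python scripts to look and compute and a tool call to move; the robot and the scene stay as the last step left them, time stands still between calls to the robot, and variables do not carry over. Pictures are saved under pics/ and viewed, and the job is handed in when it is done.

Besides the shell and the picture viewer there is one more tool, called after "Emit:" in YAML: its name, and indented under it one key for each argument. jog_arm: Moves the arm, as the interface text tells. Its arguments: {"type":"object","properties":{"increments":{"type":"array","items":{"type":"array"}},"grip_force":{"type":"number"}},"required":["increments"]}

```bash
mkdir -p pics
cat > h.py <<'E'
import numpy as np, cv2
from station import sensors, eyes, robot, silhouettes, pinpoint
def ray(p,uv):
    W=np.array(p['world_to_cam']);R=W[:3,:3];c=-R.T@W[:3,3]
    x=(uv[0]-p['cx'])/p['fx'];y=(uv[1]-p['cy'])/p['fy']
    d=R.T@np.array([x,-y,-1.]);return c,d/np.linalg.norm(d)
def atz(p,uv,z):
    c,d=ray(p,uv);return c+d*(z-c[2])/d[2]
def proj(p,X):
    W=np.array(p['world_to_cam']);v=W[:3,:3]@np.array(X)+W[:3,3]
    return np.array([p['cx']+p['fx']*v[0]/-v[2],p['cy']+p['fy']*-v[1]/-v[2]])
def save(p,n): cv2.imwrite('pics/'+n,cv2.cvtColor(np.array(p['image']),cv2.COLOR_RGB2BGR))
E
python3 - <<'E'
from h import *
np.set_printoptions(precision=4,suppress=True)
s=sensors.observe();print(s)
P={n:eyes.get_image(n) for n in('scene','top')}
for n,p in P.items():
    save(p,n+'0.png')
    W=np.array(p['world_to_cam']);print(n,p['fx'],p['cx'],p['cy'],[k for k in p],-W[:3,:3].T@W[:3,3])
Z=dict(stand_centre=.126,stand=0,driver_centre=.078,socket_hole0=.024,bearing_centre=.008,block_centre=.019,tin_centre=.032,piston_centre=.0265)
for l,z in Z.items():
    for n,p in P.items():
        for r in pinpoint(l,p)[:2]: print(l,n,round(r['p'],2),r['point'],atz(p,r['point'],z))
E
```

```text
{'t': 0.0, 'joints': array([-1.2922,  0.522 , -0.0363,  1.6   ,  0.0212,  1.0211, -0.1128]), 'qvel': array([ 0.0005, -0.0003, -0.0003,  0.0002, -0.0012,  0.0004,  0.0003]), 'joint_efforts': array([  0.0013, -92.7086,   1.9808, -36.9954,   0.0179,   0.0078,
        -0.    ]), 'tcp_pos': array([0.2135, 0.5871, 0.2498]), 'ee_rot': array([ 0.0003,  0.8191,  0.5737, -0.0004]), 'contact_force': array([-0.6993,  0.532 ,  0.2515]), 'wrist_torque': array([ 0.0243, -0.0028,  0.0066]), 'grip_width': 0.08516105790486568}
scene 448.2741418570722 284.3078563620048 215.1801984669363 ['image', 'fx', 'fy', 'cx', 'cy', 'world_to_cam', 'shot'] [-0.0131 -0.3523  0.6366]
top 463.13741973835266 279.70146943336925 214.2089716540166 ['image', 'fx', 'fy', 'cx', 'cy', 'world_to_cam', 'shot'] [ 0.3833 -0.0685  0.972 ]
stand_centre scene 0.76 [335.0, 260.8] [ 0.4671 -0.1992  0.126 ]
stand_centre scene 0.19 [359.2, 226.3] [ 0.563  -0.2052  0.126 ]
stand_centre top 0.78 [358.5, 277.7] [ 0.4667 -0.2054  0.126 ]
stand scene 0.91 [331.3, 313.5] [ 0.4632 -0.204   0.    ]
stand top 0.69 [348.8, 277.9] [ 0.4758 -0.2058  0.    ]
driver_centre scene 0.96 [155.9, 214.5] [0.4695 0.1717 0.078 ]
driver_centre top 0.95 [169.8, 252.8] [0.4669 0.1541 0.078 ]
socket_hole0 scene 0.71 [161.9, 238.0] [0.4636 0.164  0.024 ]
socket_hole0 top 0.59 [175.8, 258.2] [0.4628 0.1532 0.024 ]
bearing_centre scene 0.86 [260.4, 281.7] [ 0.4648 -0.061   0.008 ]
bearing_centre top 0.85 [278.9, 271.9] [ 0.4666 -0.0597  0.008 ]
block_centre scene 0.89 [300.5, 214.5] [ 0.6624 -0.049   0.019 ]
block_centre top 0.73 [291.0, 179.9] [ 0.6633 -0.0575  0.019 ]
tin_centre scene 0.93 [362.5, 226.9] [ 0.6703 -0.1848  0.032 ]
tin_centre top 0.76 [351.0, 181.5] [ 0.6742 -0.1834  0.032 ]
piston_centre scene 0.88 [244.1, 189.5] [0.6757 0.0995 0.0265]
piston_centre top 0.88 [221.4, 165.5] [0.6714 0.0938 0.0265]
```

View pics/scene0.png

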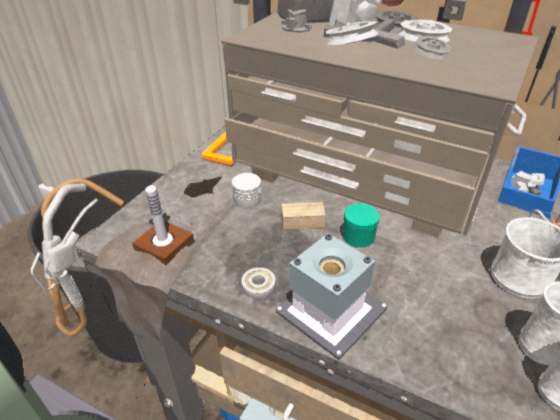

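View pics/top0.png

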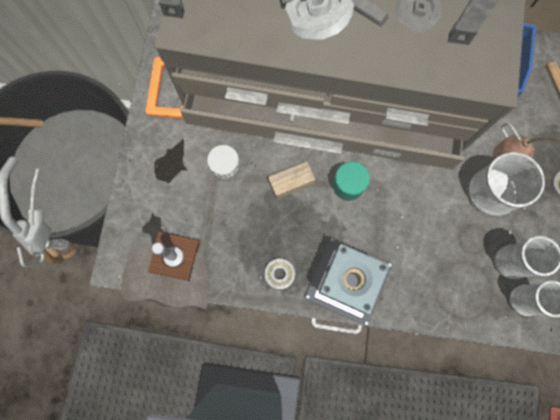

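The scene view shows the driver in its socket at (160,235), the stand at (332,270), and the bystanders between and behind them. In the top view the shank tip is at (158,248) and the bore is near (355,279). I'll zoom in on both.

Run:
```python
import cv2
a=cv2.imread('pics/top0.png');b=cv2.imread('pics/scene0.png')
def c(im,x,y,w=50,k=4): return cv2.resize(im[y-w:y+w,x-w:x+w],None,fx=k,fy=k,interpolation=cv2.INTER_CUBIC)
import numpy as np
cv2.imwrite('pics/z1.png',np.hstack([c(a,350,280),c(a,170,255)]))
cv2.imwrite('pics/z2.png',np.hstack([c(b,332,260),c(b,160,225)]))
```

```text
(no output)
```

View pics/z1.png

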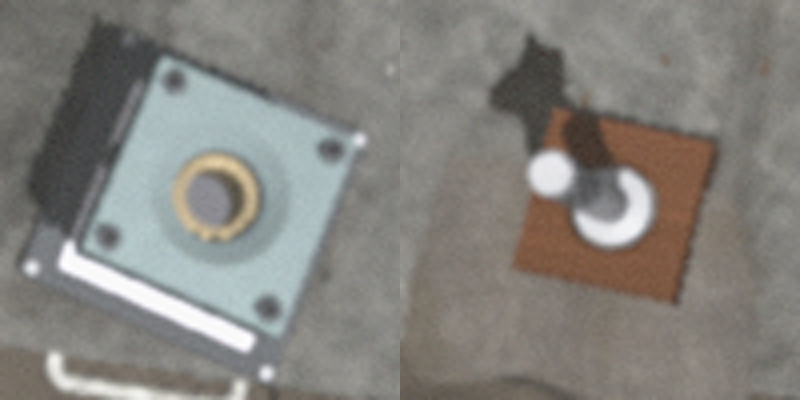

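View pics/z2.png

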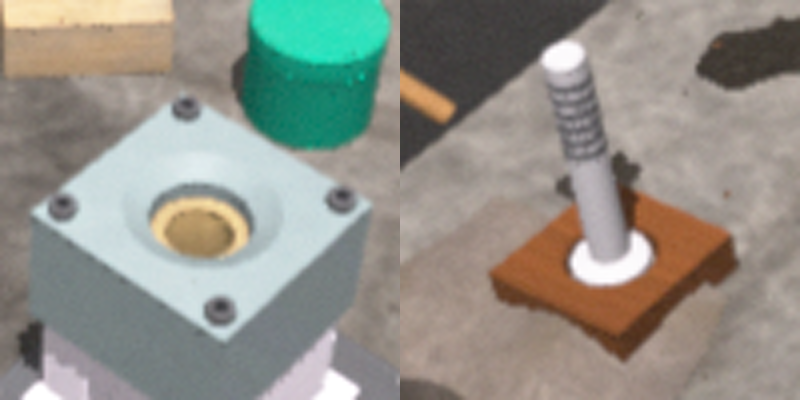

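Run:
```python
from h import *
np.set_printoptions(precision=4,suppress=True)
P={n:eyes.get_image(n) for n in('scene','top')}
t=P['top'];s=P['scene']
for n,p,uv,z in [('shanktop',t,(157.75,248.5),.148),('shanktop',s,(150.75,188.75),.148),('head',t,(173.25,256.5),.022),('head',s,(162.75,239),.022),('csk',t,(355,279.2),.126),('csk',s,(333,262),.126),('bush',t,(354,279.25),.111)]:
    print(n,atz(p,uv,z))
# casting corners
for c in [(158,55),(362,140),(285,335),(82,245)]: print('corner',atz(t,(300+c[0]/4,230+c[1]/4),.126))
for c in [(30,213),(370,207),(190,95),(225,340)]: print('cornerS',atz(s,(282+c[0]/4,210+c[1]/4),.126))
for c in [(30,267),(267,372)]: print('plate',atz(t,(300+c[0]/4,230+c[1]/4),.01))
for c in [(555,105),(716,145),(680,302),(516,268)]: print('socket',atz(t,(120+(c[0]-400)/4,205+c[1]/4),.024))
q=eyes.get_image('wrist');save(q,'w0.png')
```

```text
shanktop [0.4649 0.1594 0.148 ]
shanktop [0.4627 0.1619 0.148 ]
head [0.4657 0.1595 0.022 ]
head [0.4636 0.1623 0.022 ]
csk [ 0.4631 -0.1994  0.126 ]
csk [ 0.4632 -0.1974  0.126 ]
bush [ 0.4641 -0.1999  0.111 ]
corner [ 0.5236 -0.164   0.126 ]
corner [ 0.498  -0.2609  0.126 ]
corner [ 0.4062 -0.2348  0.126 ]
corner [ 0.4327 -0.1401  0.126 ]
cornerS [ 0.4294 -0.1375  0.126 ]
cornerS [ 0.4936 -0.2555  0.126 ]
cornerS [ 0.5219 -0.167   0.126 ]
cornerS [ 0.4046 -0.2296  0.126 ]
plate [ 0.4247 -0.1249  0.01  ]
plate [ 0.3898 -0.2505  0.01  ]
socket [0.5128 0.1988 0.024 ]
socket [0.5041 0.1125 0.024 ]
socket [0.4223 0.1162 0.024 ]
socket [0.4273 0.2019 0.024 ]
```

View pics/w0.png

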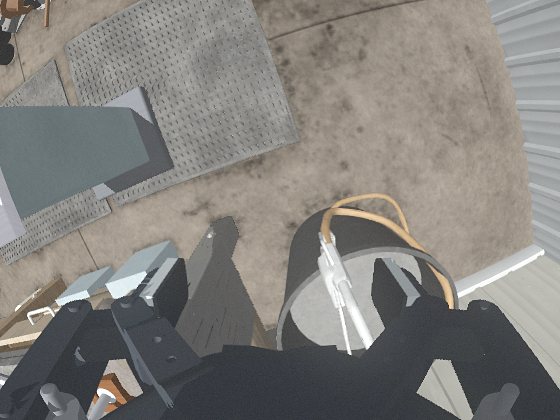

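Both cameras agree: the driver is at about (0.4645, 0.160), the bore at about (0.4635, -0.199), and the shank is upright. Next I move over the driver.

Emit:
jog_arm:
  increments:
    - [[0.52,-0.89,0],[0,0,0],100]
    - [[0.52,-0.89,0],[0,0,0],100]
    - [[0.52,-0.89,0],[0,0,0],100]
    - [[0.52,-0.89,0],[0,0,0],100]
    - [[0.52,-0.89,0],[0,0,0],100]
    - [[0.52,-0.89,0],[0,0,0],100]
    - [[0.52,-0.89,0],[0,0,0],100]
    - [[0.52,-0.89,0],[0,0,0],100]
    - [[0.52,-0.89,0],[0,0,0],100]
    - [[0.52,-0.89,0],[0,0,0],100]
    - [[0.52,-0.89,0],[0,0,0],100]
    - [[0.52,-0.89,0],[0,0,0],100]
    - [[0.52,-0.89,0],[0,0,0],100]
    - [[0.52,-0.89,0],[0,0,0],100]
    - [[0.52,-0.89,0],[0,0,0],100]
    - [[0.52,-0.89,0],[0,0,0],100]
    - [[0,0,0],[0,0,0],100]
    - [[0,0,0],[0,0,0],100]
  grip_force: 60

```text
t: 3.3
tcp_pos: [0.463, 0.1607, 0.2503]
ee_rot: [-0.0, 0.819, 0.574, 0.0]
contact_force: [0.3, 0.7, -0.1]
grip_width: 0.0854
```

Emit:
jog_arm:
  increments:
    - [[0.03,0,-0.7],[0,0,0],100]
    - [[0,0,-0.7],[0,0,0],100]
    - [[0,0,-0.7],[0,0,0],100]
    - [[0,0,-0.7],[0,0,0],100]
    - [[0,0,-0.6],[0,0,0],100]
    - [[0,0,-0.5],[0,0,0],100]
    - [[0,0,-0.5],[0,0,0],100]
    - [[0,0,0],[0,0,0],100]

```text
t: 4.3
tcp_pos: [0.4636, 0.1602, 0.1174]
ee_rot: [-0.0, 0.819, 0.574, -0.001]
contact_force: [0.5, 0.7, 0.5]
grip_width: 0.0852
```

Run:
```python
from h import *
q=eyes.get_image('wrist');save(q,'w1.png')
q=eyes.get_image('scene');save(q,'s1.png')
```

```text
(no output)
```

View pics/w1.png

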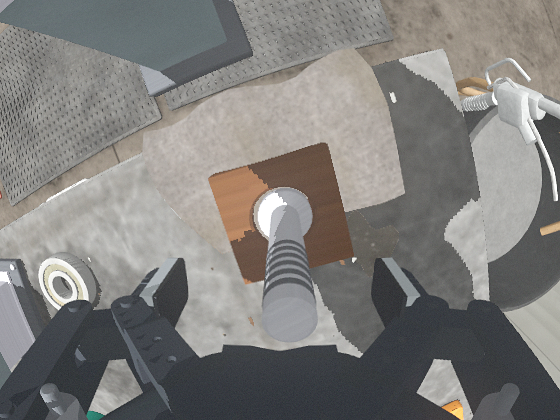

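The wrist view shows the shank (columns about 262 to 315) between the pads (columns 185 and 373), so it is well centred. I close the gripper.

Emit:
jog_arm:
  increments:
    - [[0,0,0],[0,0,0],40]
    - [[0,0,0],[0,0,0],10]
    - [[0,0,0],[0,0,0],10]
    - [[0,0,0],[0,0,0],10]
    - [[0,0,0],[0,0,0],10]
    - [[0,0,0],[0,0,0],10]
  grip_force: 60

```text
t: 5.15
tcp_pos: [0.4642, 0.1601, 0.1184]
ee_rot: [0.0, 0.819, 0.574, 0.0]
contact_force: [0.3, 0.1, 3.3]
grip_width: 0.0189
```

Run:
```python
from h import *
print(sensors.observe())
q=eyes.get_image('wrist');save(q,'w2.png')
```

```text
{'t': 5.15, 'joints': array([-0.51204565,  0.51688959,  0.07767429,  2.06083693, -0.07146959,
        0.56617624,  0.83772632]), 'qvel': array([ 4.69980052e-04,  5.98217953e-04,  2.26571185e-03, -4.08157689e-04,
       -3.86867131e-05, -1.67565360e-04,  8.04930528e-04]), 'joint_efforts': array([ 1.14106410e-02, -7.63778400e+01,  4.09069553e+00, -2.26013768e+01,
       -1.49956474e-02, -5.77562372e-02,  2.54645001e-04]), 'tcp_pos': array([0.46421465, 0.16013179, 0.11836349]), 'ee_rot': array([3.25810775e-05, 8.19111901e-01, 5.73633758e-01, 6.68474364e-05]), 'contact_force': array([0.32667046, 0.1300908 , 3.29398967]), 'wrist_torque': array([-0.09986553,  0.03277453,  0.00998638]), 'grip_width': 0.018913631274973378}
```

View pics/w2.png

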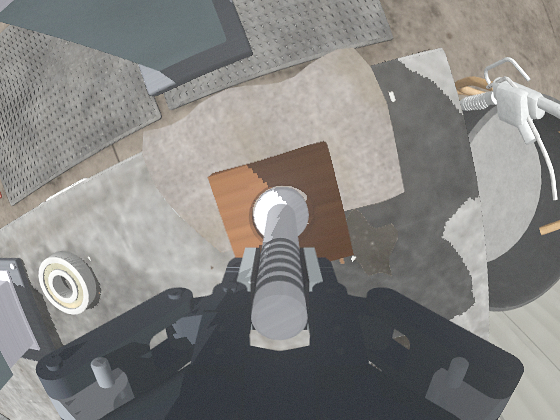

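Emit:
jog_arm:
  increments:
    - [[0,0,0.2],[0,0,0],10]
    - [[0,0,0.4],[0,0,0],10]
    - [[0,0,0.6],[0,0,0],10]
    - [[0,0,0.8],[0,0,0],10]
    - [[0,0,0.8],[0,0,0],10]
    - [[0,0,0.8],[0,0,0],10]
    - [[0,0,0.8],[0,0,0],10]
    - [[0,0,0.5],[0,0,0],10]
    - [[0,0,0],[0,0,0],10]
    - [[0,0,0],[0,0,0],10]

```text
t: 6.45
tcp_pos: [0.4638, 0.1601, 0.2646]
ee_rot: [-0.0, 0.819, 0.574, -0.001]
contact_force: [0.1, 0.1, -3.3]
grip_width: 0.0183
```

Run:
```python
from h import *
np.set_printoptions(precision=4,suppress=True)
P={n:eyes.get_image(n) for n in('scene','top')}
for n,p in P.items():
    save(p,n+'2.png')
    for l in('driver_centre',): 
        for r in pinpoint(l,p)[:2]: print(l,n,r,atz(p,r['point'],.228))
print(sensors.observe()['contact_force'],sensors.observe()['wrist_torque'])
```

```text
driver_centre scene {'point': [142.0, 151.2], 'p': 0.77} [0.4625 0.1616 0.228 ]
driver_centre top {'point': [149.9, 244.1], 'p': 0.6} [0.4622 0.1513 0.228 ]
[ 0.683  -0.2951 -2.9299] [-0.0617  0.0238  0.0426]
```

View pics/scene2.png

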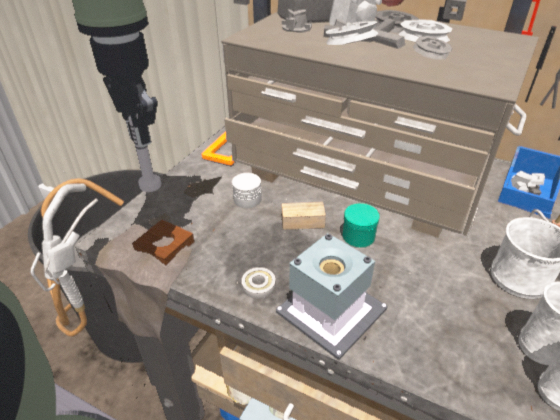

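The driver hangs upright in the gripper (head at (150,185)). I carry it over the bore.

Emit:
jog_arm:
  increments:
    - [[0,-0.4,0],[0,0,0],10]
    - [[0,-0.8,0],[0,0,0],10]
    - [[0,-1,0],[0,0,0],10]
    - [[0,-1,0],[0,0,0],10]
    - [[0,-1,0],[0,0,0],10]
    - [[0,-1,0],[0,0,0],10]
    - [[0,-1,0],[0,0,0],10]
    - [[0,-1,0],[0,0,0],10]
    - [[0,-1,0],[0,0,0],10]
    - [[0,-1,0],[0,0,0],10]
    - [[0,-1,0],[0,0,0],10]
    - [[0,-1,0],[0,0,0],10]
    - [[0,-0.5,0],[0,0,0],10]
    - [[0,-0.27,0],[0,0,0],10]
    - [[0,0,0],[0,0,0],10]
    - [[0,0,0],[0,0,0],10]

```text
t: 8.65
tcp_pos: [0.4642, -0.1981, 0.2653]
ee_rot: [-0.0, 0.819, 0.574, 0.0]
contact_force: [-0.6, 0.6, -3.0]
grip_width: 0.0188
```

Run:
```python
from h import *
np.set_printoptions(precision=4,suppress=True)
P={n:eyes.get_image(n) for n in('scene','wrist')}
for n,p in P.items(): save(p,n+'3.png')
s=sensors.observe();print(s['tcp_pos'],s['contact_force'],s['wrist_torque'])
im=np.array(P['scene']['image'])[150:310,250:410,::-1]
cv2.imwrite('pics/z3.png',cv2.resize(im,None,fx=3.75,fy=3.75,interpolation=cv2.INTER_CUBIC))
```

```text
[ 0.4643 -0.1982  0.2653] [ 0.2518 -0.6507 -2.6733] [-0.0054 -0.0151  0.0265]
```

View pics/z3.png

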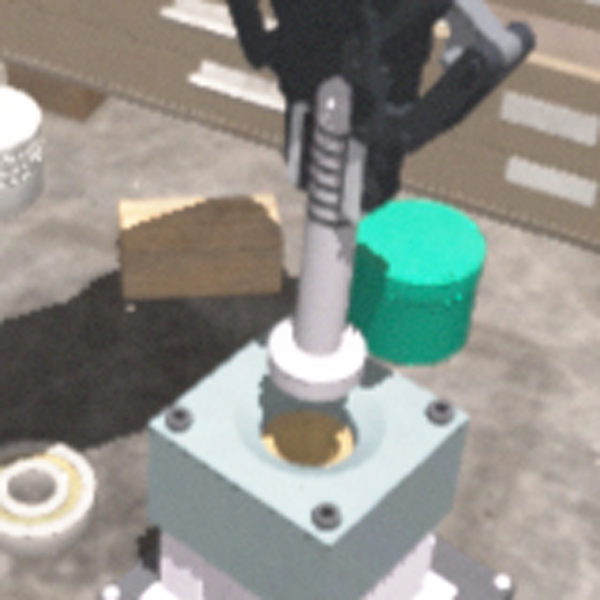

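View pics/wrist3.png

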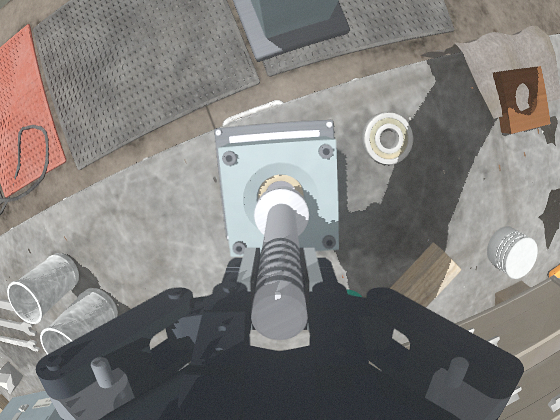

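Run:
```python
from h import *
np.set_printoptions(precision=4,suppress=True)
s=eyes.get_image('scene')
print(atz(s,(250+318/3.75,150+343/3.75),.169), proj(s,(.4643,-.1982,.169)),atz(s,(333,262),.126))
im=np.array(s['image'])[:,:,::-1].copy()
k=5
big=cv2.resize(im[220:300,280:390],None,fx=k,fy=k,interpolation=cv2.INTER_CUBIC)
def circ(c,r,z,col):
    pts=[(proj(s,(c[0]+r*np.cos(a),c[1]+r*np.sin(a),z))-(280,220)+.5)*k for a in np.linspace(0,6.3,60)]
    cv2.polylines(big,[np.int32(pts)],False,col,1)
circ((.4633,-.1975),.032,.126,(0,0,255))
circ((.4633,-.1975),.021,.1196,(255,0,255))
circ((.4643,-.1982),.0195,.1545,(0,255,0))
circ((.4643,-.1982),.0195,.1685,(0,255,0))
cv2.imwrite('pics/z4.png',big)
```

```text
[ 0.4644 -0.1965  0.169 ] [335.8254 241.8788] [ 0.4632 -0.1974  0.126 ]
```

View pics/z4.png

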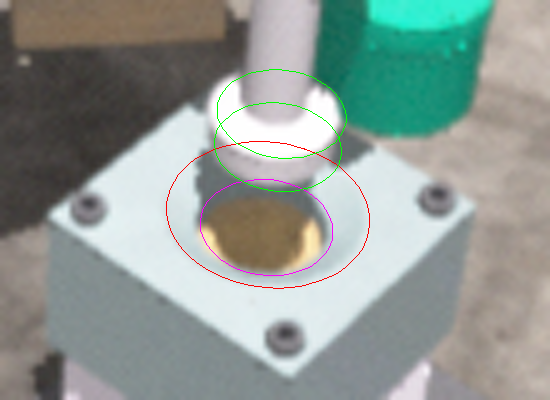

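Compared with its projection, the head sits about 1 mm beyond the bore in x and nearly on it in y. I trim that and descend towards the countersink.

Emit:
jog_arm:
  increments:
    - [[-0.03,-0.02,-0.3],[0,0,0],10]
    - [[0,0,-0.3],[0,0,0],10]
    - [[0,0,-0.2],[0,0,0],10]
    - [[0,0,-0.1],[0,0,0],10]
    - [[0,0,0],[0,0,0],10]
    - [[0,0,0],[0,0,0],10]

```text
t: 9.55
tcp_pos: [0.4633, -0.1996, 0.2385]
ee_rot: [0.0, 0.819, 0.574, 0.0]
contact_force: [-0.8, 0.5, -2.3]
grip_width: 0.0185
```

Emit:
jog_arm:
  increments:
    - [[0,0,-0.06],[0,0,0],10]
    - [[0,0,-0.06],[0,0,0],10]
    - [[0,0,-0.06],[0,0,0],10]
    - [[0,0,0],[0,0,0],10]

```text
t: 10.05
tcp_pos: [0.4631, -0.1995, 0.2327]
ee_rot: [-0.0, 0.819, 0.574, -0.0]
contact_force: [0.1, -0.0, -3.0]
grip_width: 0.0186
```

Emit:
jog_arm:
  increments:
    - [[0,0,-0.04],[0,0,0],10]
    - [[0,0,-0.04],[0,0,0],10]
    - [[0,0,-0.04],[0,0,0],10]
    - [[0,0,0],[0,0,0],10]

```text
t: 10.55
tcp_pos: [0.4632, -0.1995, 0.2292]
ee_rot: [-0.0, 0.819, 0.574, -0.0]
contact_force: [-0.6, 0.2, -1.8]
grip_width: 0.0188
```

Emit:
jog_arm:
  increments:
    - [[0,0,-0.04],[0,0,0],10]
    - [[0,0,-0.04],[0,0,0],10]
    - [[0,0,0],[0,0,0],10]

```text
t: 10.92
tcp_pos: [0.4632, -0.1995, 0.2268]
ee_rot: [-0.0, 0.819, 0.574, -0.0]
contact_force: [-0.4, 0.6, -3.0]
grip_width: 0.0188
```

The underside is at about 0.1164, below the countersink, with no side force, so the head is in the bore. Next I feel for the bush.

Emit:
jog_arm:
  increments:
    - [[0,0,-0.05],[0,0,0],10]
    - [[0,0,-0.05],[0,0,0],10]
    - [[0,0,-0.05],[0,0,0],10]
    - [[0,0,0],[0,0,0],10]

```text
t: 11.42
tcp_pos: [0.4632, -0.1995, 0.2223]
ee_rot: [-0.0, 0.819, 0.574, -0.0]
contact_force: [-0.3, -0.2, -3.2]
grip_width: 0.0184
```

Emit:
jog_arm:
  increments:
    - [[0,0,-0.05],[0,0,0],10]
    - [[0,0,-0.05],[0,0,0],10]
    - [[0,0,-0.05],[0,0,0],10]

```text
t: 11.8
tcp_pos: [0.4633, -0.1996, 0.218]
ee_rot: [0.0, 0.819, 0.574, 0.0]
contact_force: [-0.6, 0.5, 4.4]
grip_width: 0.0184
```

The bush is felt: force rose by about 7 N at TCP z 0.218. I press steadily.

Emit:
jog_arm:
  increments:
    - [[0,0,-0.05],[0,0,0],10]
    - [[0,0,-0.05],[0,0,0],10]
    - [[0,0,-0.05],[0,0,0],10]
    - [[0,0,-0.05],[0,0,0],10]

```text
t: 12.3
tcp_pos: [0.4633, -0.1996, 0.2118]
ee_rot: [0.0, 0.819, 0.574, 0.0]
contact_force: [-0.8, 0.2, 4.3]
grip_width: 0.0184
```

Emit:
jog_arm:
  increments:
    - [[0,0,-0.06],[0,0,0],10]
    - [[0,0,-0.06],[0,0,0],10]
    - [[0,0,-0.06],[0,0,0],10]
    - [[0,0,-0.06],[0,0,0],10]
    - [[0,0,-0.06],[0,0,0],10]
    - [[0,0,-0.06],[0,0,0],10]

```text
t: 13.05
tcp_pos: [0.4632, -0.1995, 0.201]
ee_rot: [0.0, 0.819, 0.574, -0.0]
contact_force: [0.3, 0.4, 4.1]
grip_width: 0.0183
```

Emit:
jog_arm:
  increments:
    - [[0,0,-0.06],[0,0,0],10]
    - [[0,0,-0.06],[0,0,0],10]
    - [[0,0,-0.06],[0,0,0],10]
    - [[0,0,-0.06],[0,0,0],10]
    - [[0,0,-0.06],[0,0,0],10]
    - [[0,0,-0.06],[0,0,0],10]

```text
t: 13.8
tcp_pos: [0.4632, -0.1996, 0.1902]
ee_rot: [0.0, 0.819, 0.574, -0.0]
contact_force: [0.2, -0.5, 4.9]
grip_width: 0.0188
```

Drag is steady at about 7 N. I continue down to about 0.176 and take a look there.

Emit:
jog_arm:
  increments:
    - [[0,0,-0.06],[0,0,0],10]
    - [[0,0,-0.06],[0,0,0],10]
    - [[0,0,-0.06],[0,0,0],10]
    - [[0,0,-0.06],[0,0,0],10]
    - [[0,0,-0.06],[0,0,0],10]
    - [[0,0,-0.06],[0,0,0],10]
    - [[0,0,-0.06],[0,0,0],10]
    - [[0,0,-0.05],[0,0,0],10]

```text
t: 14.8
tcp_pos: [0.4632, -0.1995, 0.1761]
ee_rot: [-0.0, 0.819, 0.574, -0.0]
contact_force: [0.2, 0.2, 4.2]
grip_width: 0.0187
```

Run:
```python
from h import *
np.set_printoptions(precision=4,suppress=True)
s=eyes.get_image('scene');save(s,'scene5.png')
print(sensors.observe()['tcp_pos'])
im=np.array(s['image'])[170:350,245:425,::-1]
cv2.imwrite('pics/z5.png',cv2.resize(im,None,fx=3.3,fy=3.3,interpolation=cv2.INTER_CUBIC))
# shank/head checks
X=sensors.observe()['tcp_pos']
print(proj(s,(X[0],X[1],X[2]+.0296)), proj(s,(.4633,-.1975,.062)))
```

```text
[ 0.4632 -0.1995  0.1759]
[338.2998 224.4398] [330.3017 288.7891]
```

View pics/z5.png

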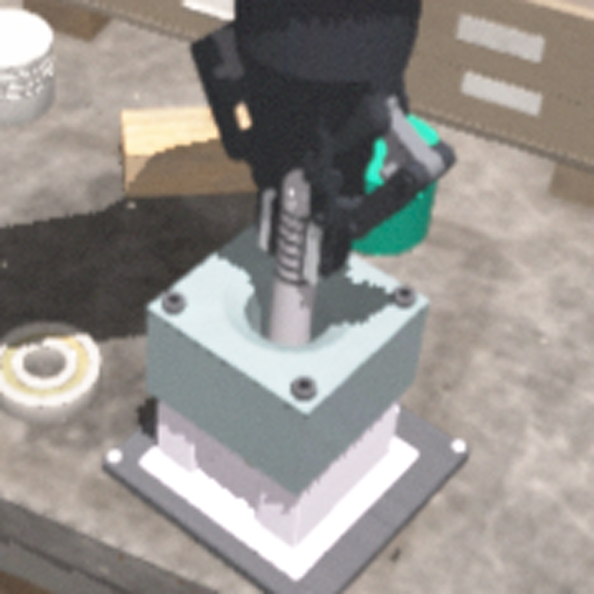

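Emit:
jog_arm:
  increments:
    - [[0,0,-0.04],[0,0,0],10]
    - [[0,0,-0.04],[0,0,0],10]
    - [[0,0,-0.04],[0,0,0],10]

```text
t: 15.22
tcp_pos: [0.4632, -0.1996, 0.1725]
ee_rot: [0.0, 0.819, 0.574, -0.0]
contact_force: [-1.7, 0.2, 3.9]
grip_width: 0.0185
```

Emit:
jog_arm:
  increments:
    - [[0,0,-0.02],[0,0,0],10]
    - [[0,0,-0.01],[0,0,0],10]
    - [[0,0,0],[0,0,0],10]

```text
t: 15.6
tcp_pos: [0.4632, -0.1995, 0.1717]
ee_rot: [-0.0, 0.819, 0.574, -0.0]
contact_force: [0.4, -0.2, 3.0]
grip_width: 0.0188
```

Emit:
jog_arm:
  increments:
    - [[0,0,-0.01],[0,0,0],10]
    - [[0,0,-0.01],[0,0,0],10]
    - [[0,0,-0.01],[0,0,0],10]
    - [[0,0,0],[0,0,0],10]

```text
t: 16.1
tcp_pos: [0.4632, -0.1996, 0.1708]
ee_rot: [0.0, 0.819, 0.574, -0.0]
contact_force: [0.1, 0.4, 2.5]
grip_width: 0.0185
```

Run:
```python
from h import *
np.set_printoptions(precision=4,suppress=True)
s=eyes.get_image('scene');save(s,'scene6.png')
t=sensors.observe();X=t['tcp_pos'];print(X,t['contact_force'])
im=np.array(s['image'])[200:260,300:360,::-1]
b=np.array(cv2.imread('pics/scene2.png'))[80:140,110:170]
cv2.imwrite('pics/z6.png',np.hstack([cv2.resize(q,None,fx=6,fy=6,interpolation=cv2.INTER_CUBIC) for q in (im,b)]))
print((proj(s,(X[0],X[1],X[2]+.0296))-(300,200))*6)
print((proj(s,(.4638,.1601,.2646+.0296))-(110,80))*6)
```

```text
[ 0.4632 -0.1995  0.1708] [ 0.5744 -0.8472  2.7397]
[228.1321 162.4227]
[150.1592 214.986 ]
```

View pics/z6.png

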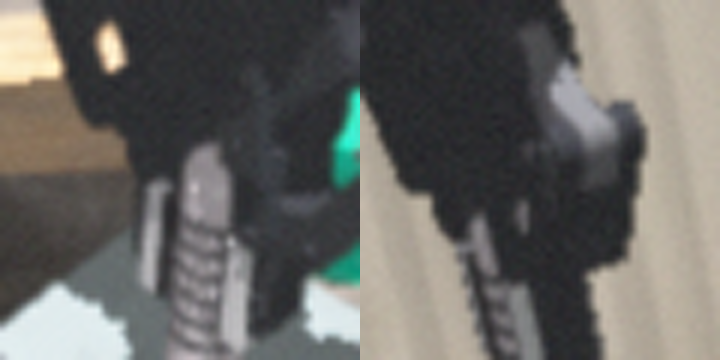

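The pads still hold the shank at the same place as before pressing: the ratio of shank top to pad length is unchanged. The estimated bush travel is about 52.5 mm. I draw the driver out.

Emit:
jog_arm:
  increments:
    - [[0,0,0.1],[0,0,0],10]
    - [[0,0,0.2],[0,0,0],10]
    - [[0,0,0.3],[0,0,0],10]
    - [[0,0,0.4],[0,0,0],10]
    - [[0,0,0.5],[0,0,0],10]
    - [[0,0,0.5],[0,0,0],10]
    - [[0,0,0.5],[0,0,0],10]
    - [[0,0,0.4],[0,0,0],10]
    - [[0,0,0.25],[0,0,0],10]
    - [[0,0,0],[0,0,0],10]
    - [[0,0,0],[0,0,0],10]

```text
t: 17.52
tcp_pos: [0.4631, -0.1994, 0.2649]
ee_rot: [-0.0, 0.819, 0.574, -0.0]
contact_force: [0.1, -0.2, -3.4]
grip_width: 0.0185
```

Run:
```python
from h import *
s=eyes.get_image('scene')
t=sensors.observe();print(t['tcp_pos'],t['contact_force'])
im=np.array(s['image'])[150:310,250:410,::-1]
cv2.imwrite('pics/z7.png',cv2.resize(im,None,fx=3.75,fy=3.75,interpolation=cv2.INTER_CUBIC))
```

```text
[ 0.46304437 -0.1994612   0.26482825] [ 1.31313064 -0.14716498 -2.42236967]
```

View pics/z7.png

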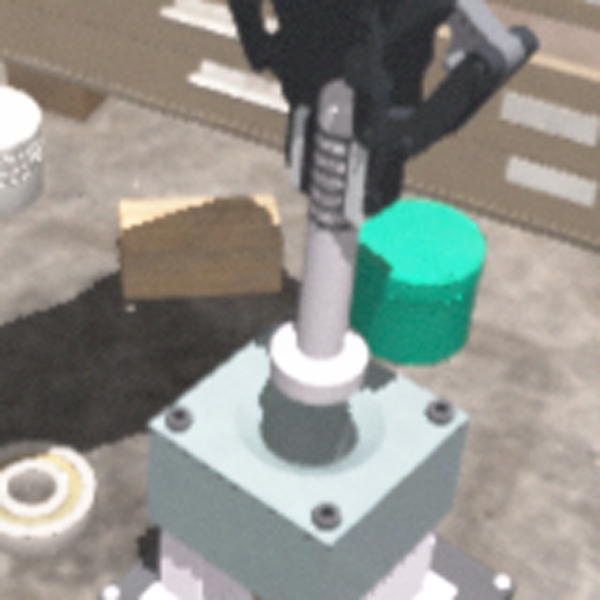

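The driver is clear of the casting and the bush is out of sight down the bore. The head sits at the same pixels (318,345) as before pressing, so it did not slip. I return it to the socket.

Emit:
jog_arm:
  increments:
    - [[0,0.4,0],[0,0,0],10]
    - [[0,0.8,0],[0,0,0],10]
    - [[0,1,0],[0,0,0],10]
    - [[0,1,0],[0,0,0],10]
    - [[0,1,0],[0,0,0],10]
    - [[0,1,0],[0,0,0],10]
    - [[0,1,0],[0,0,0],10]
    - [[0,1,0],[0,0,0],10]
    - [[0,1,0],[0,0,0],10]
    - [[0,1,0],[0,0,0],10]
    - [[0,1,0],[0,0,0],10]
    - [[0,1,0],[0,0,0],10]
    - [[0.03,0.5,0],[0,0,0],10]
    - [[0,0.28,0],[0,0,0],10]
    - [[0,0,0],[0,0,0],10]
    - [[0,0,0],[0,0,0],10]

```text
t: 19.58
tcp_pos: [0.4642, 0.159, 0.2653]
ee_rot: [0.0, 0.819, 0.573, -0.0]
contact_force: [-0.6, -0.0, -3.2]
grip_width: 0.0184
```

Run:
```python
from h import *
s=eyes.get_image('wrist');save(s,'w8.png')
t=sensors.observe();print(t['tcp_pos'],t['contact_force'])
```

```text
[0.46418695 0.15899893 0.2653111 ] [ 0.32528262 -0.55858951 -3.35159861]
```

View pics/w8.png

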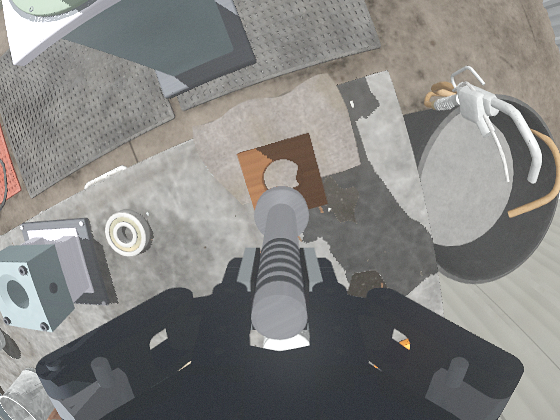

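Emit:
jog_arm:
  increments:
    - [[0.02,0.02,-0.4],[0,0,0],10]
    - [[0,0,-0.7],[0,0,0],10]
    - [[0,0,-0.8],[0,0,0],10]
    - [[0,0,-0.8],[0,0,0],10]
    - [[0,0,-0.7],[0,0,0],10]
    - [[0,0,-0.4],[0,0,0],10]
    - [[0,0,-0.2],[0,0,0],10]
    - [[0,0,0],[0,0,0],10]
    - [[0,0,0],[0,0,0],10]

```text
t: 20.75
tcp_pos: [0.465, 0.1605, 0.1458]
ee_rot: [0.0, 0.819, 0.574, 0.0]
contact_force: [0.3, -0.0, -3.0]
grip_width: 0.0187
```

Run:
```python
from h import *
np.set_printoptions(precision=4,suppress=True)
s=eyes.get_image('scene')
t=sensors.observe();X=t['tcp_pos'];print(X,t['contact_force'])
im=np.array(s['image'])[190:270,110:210,::-1]
cv2.imwrite('pics/z9.png',cv2.resize(im,None,fx=6,fy=6,interpolation=cv2.INTER_CUBIC))
```

```text
[0.465  0.1606 0.1458] [ 0.1864  0.0253 -2.3995]
```

View pics/z9.png

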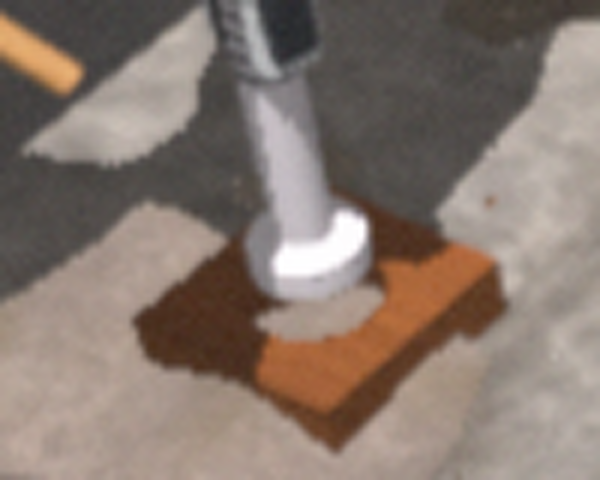

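The hole's front edge is at (320,340) in the crop and the head is centred over it. I lower the driver gently.

Emit:
jog_arm:
  increments:
    - [[0,0,-0.1],[0,0,0],10]
    - [[0,0,-0.1],[0,0,0],10]
    - [[0,0,-0.1],[0,0,0],10]
    - [[0,0,-0.1],[0,0,0],10]
    - [[0,0,-0.05],[0,0,0],10]
    - [[0,0,0],[0,0,0],10]

```text
t: 21.55
tcp_pos: [0.4647, 0.1604, 0.1317]
ee_rot: [0.0, 0.819, 0.574, -0.0]
contact_force: [-0.8, 0.2, -3.1]
grip_width: 0.0187
```

Emit:
jog_arm:
  increments:
    - [[0,0,-0.1],[0,0,0],10]
    - [[0,0,-0.1],[0,0,0],10]
    - [[0,0,-0.1],[0,0,0],10]
    - [[0,0,-0.05],[0,0,0],10]
    - [[0,0,0],[0,0,0],10]

```text
t: 22.18
tcp_pos: [0.4647, 0.1604, 0.1212]
ee_rot: [0.0, 0.819, 0.574, -0.0]
contact_force: [0.5, -0.4, -2.1]
grip_width: 0.019
```

Emit:
jog_arm:
  increments:
    - [[0,0,-0.04],[0,0,0],10]
    - [[0,0,-0.03],[0,0,0],10]
    - [[0,0,0],[0,0,0],10]

```text
t: 22.55
tcp_pos: [0.4647, 0.1605, 0.1192]
ee_rot: [0.0, 0.819, 0.574, -0.0]
contact_force: [-0.9, 0.2, -3.0]
grip_width: 0.0182
```

Emit:
jog_arm:
  increments:
    - [[0,0,-0.015],[0,0,0],10]
    - [[0,0,0],[0,0,0],10]

```text
t: 22.8
tcp_pos: [0.4647, 0.1604, 0.1187]
ee_rot: [0.0, 0.819, 0.574, 0.0]
contact_force: [-0.1, -0.0, -2.7]
grip_width: 0.0189
```

Emit:
jog_arm:
  increments:
    - [[0,0,-0.02],[0,0,0],10]
    - [[0,0,-0.01],[0,0,0],10]
    - [[0,0,0],[0,0,0],10]

```text
t: 23.18
tcp_pos: [0.4651, 0.1606, 0.1183]
ee_rot: [0.0, 0.819, 0.574, 0.0]
contact_force: [-2.1, -0.8, 8.9]
grip_width: 0.0187
```

Contact comes at TCP z 0.1184, exactly the height at which I gripped, so there was no slip and bush travel is about 52.5 mm. I ease the pressure and release.

Emit:
jog_arm:
  increments:
    - [[0,0,0.012],[0,0,0],10]
    - [[0,0,0],[0,0,0],25]
    - [[0,0,0],[0,0,0],40]
    - [[0,0,0],[0,0,0],70]
    - [[0,0,0],[0,0,0],100]
    - [[0,0,0],[0,0,0],100]
    - [[0,0,0],[0,0,0],100]
  grip_force: 20

```text
t: 24.05
tcp_pos: [0.4647, 0.1605, 0.1182]
ee_rot: [0.0, 0.819, 0.574, 0.0]
contact_force: [0.9, -0.6, -0.8]
grip_width: 0.0855
```

Run:
```python
from h import *
s=eyes.get_image('wrist');save(s,'w10.png')
```

```text
(no output)
```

View pics/w10.png

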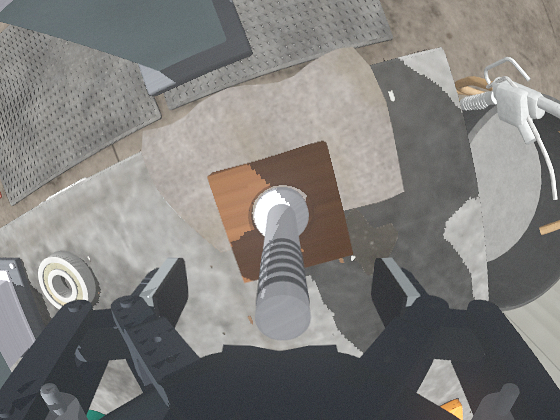

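The driver stands free between the open pads (shank top at (283,310)). I back up and clear.

Emit:
jog_arm:
  increments:
    - [[0,0,0.3],[0,0,0],100]
    - [[0,0,0.6],[0,0,0],100]
    - [[0,0,0.8],[0,0,0],100]
    - [[0,0,0.8],[0,0,0],100]
    - [[0,0,0.8],[0,0,0],100]
    - [[0,0,0.8],[0,0,0],100]
    - [[0,0,0.6],[0,0,0],100]
    - [[0,0,0],[0,0,0],100]
    - [[0,0,0],[0,0,0],100]

```text
t: 25.22
tcp_pos: [0.4645, 0.1604, 0.2589]
ee_rot: [-0.0, 0.819, 0.574, -0.0]
contact_force: [0.0, -0.1, 0.1]
grip_width: 0.0854
```

Run:
```python
from h import *
np.set_printoptions(precision=4,suppress=True)
s=eyes.get_image('scene');save(s,'s11.png')
t=sensors.observe();print(t['tcp_pos'],t['contact_force'])
Z=dict(driver_centre=.078,bearing_centre=.008,block_centre=.019,tin_centre=.032,piston_centre=.0265)
for l,z in Z.items():
    for r in pinpoint(l,s)[:1]: print(l,round(r['p'],2),r['point'],atz(s,r['point'],z))
im=np.array(s['image'])[:,:,::-1]
c=lambda x,y:cv2.resize(im[y-50:y+50,x-50:x+50],None,fx=4,fy=4,interpolation=cv2.INTER_CUBIC)
cv2.imwrite('pics/z11.png',np.hstack([c(332,270),c(160,215)]))
```

```text
[0.4644 0.1603 0.2587] [-0.384   0.6731 -0.0278]
driver_centre 0.97 [157.0, 215.5] [0.4681 0.1679 0.078 ]
bearing_centre 0.64 [259.6, 285.3] [ 0.4564 -0.064   0.008 ]
block_centre 0.88 [299.7, 214.7] [ 0.661  -0.0478  0.019 ]
tin_centre 0.79 [359.5, 226.9] [ 0.6675 -0.1793  0.032 ]
piston_centre 0.71 [244.3, 190.7] [0.672  0.0967 0.0265]
```

View pics/z11.png

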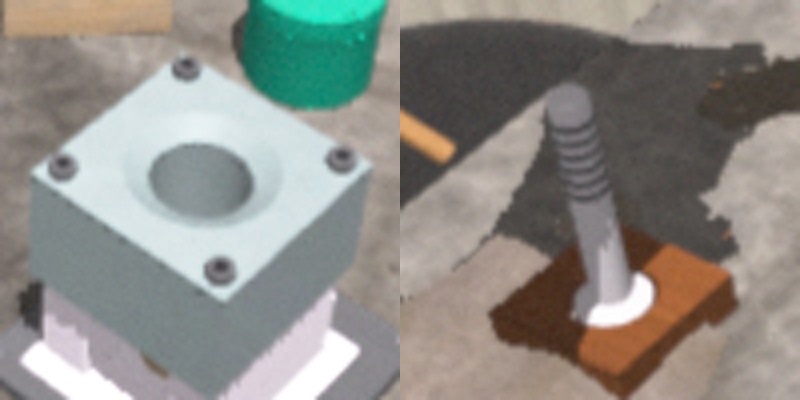

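The bush is well below the casting (bronze shows in the gap at the lower left), the driver stands upright in its socket, and the bystanders haven't moved beyond measurement noise. I hand in.

```bash
python3 -c "
from station import robot
print(robot.close_job())"
```

```text
the job is handed in; nothing more can be done
None
```

I pressed the bush out through the casting's underside, stood the driver back in its socket and let go. The job was handed in at about 25 s of the 61 s allowed; it returned no verdict.

- **Bush:** travel is about 52.5 mm, worked out from the tool height at the end of the press (needed: 49 mm). The driver did not slip in the grip: it touched the socket floor at the same height at which I had gripped it. The bore is open in the last picture, and bronze shows in the gap below the casting.
- **Forces:** the head went into the bore without measurable side force. The sensor rose by about 7 N while pressing, well under 25 N. I read it only at the end of each move, so short peaks in between would not show. Setting the driver down in the socket read about 12 N on the wooden block.
- **Driver:** the last pictures show it upright and released in the socket. I released it with the tool within 1 mm of where I had gripped it.
- **Bystanders:** the networks' last readings are within 9 mm of the first ones. The largest difference, about 9 mm for the bearing, came with a low confidence and looks like noise, since nothing passed near it.

The two cameras differed by about 2 mm on absolute positions. They agreed on the distance from socket to bore, and I used that for the move.

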